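# Centre the wobbly clip pot on the counting scale

### The job

The top-heavy clip pot has been left off-centre on the small round pan of the counting scale. With light taps or pushes of the fingertips slide it, upright and without gripping, lifting or knocking it off, until its whole foot stands inside the ring engraved in the middle of the pan, and take your fingers off it. Only then push the scale's weigh key fully down with a fingertip and let go, leaving everything else on the bench where it is.

Things in the scene. Friction and masses are not known exactly. Their poses are not given: they have to be found in the camera images.
- clip_pot: white glazed round pot standing on the scale's pan, 110 to 225 g, 60 mm high, grey clips heaped 8 mm above its rim. Radius by height: foot 19 mm (0 to 5), belly 27 mm, its widest (21 to 27), waist 17 mm (42 to 47), rim 22 mm (58 to 60). Origin: centre of its underside, z up. Pushed at the belly it slides, at the rim it tips over. Its yaw means nothing.
- pan: the scale's fixed round steel pan, radius 62 mm, 8 mm thick; origin at the centre of its flat upper face, 60 mm above the bench. A dark engraved ring of inner radius 27 mm lies round that centre (no step). Its yaw means nothing. The pot starts 22 to 34 mm off the centre in any direction; friction under it is 0.5 to 0.7.
- scale: the fixed grey counting scale under the pan; origin on the bench right below the pan's centre; housing 34 mm high (its front panel 37 mm), from 145 mm in front (-x of this frame) to 80 mm behind (+x), 170 mm wide in y. The front panel with display and weigh key lies at its -x end.
- weigh_key_top (a point): centre of the upper face of the weigh key: white round push key, radius 14 mm, on the scale's front panel, 115 mm to -x and 50 mm to -y of the pan's centre in the scale's frame, 47 mm above the bench. It is pushed straight down and springs back; it moves with the key.
- weigh_key (a joint): travel of the weigh key in m: 0 is up, 0.006 fully down (spring, about 1.5 N to start and 5 N fully down)
- spare_pot: bystander: a second pot of the same shape standing on the bench beside the scale; origin at the centre of its underside
- clip_stack: bystander: stack of flat plastic clips, 55 x 34 x 36 mm, beside the scale; origin under its centre
- marker: bystander: marker pen lying on the bench beside the scale, 130 mm long, 18 mm thick, along its x; origin under its centre
- hole_punch: bystander: metal two-hole punch, 115 x 100 x 65 mm; origin under its centre
- stapler: bystander: stapler, 150 x 36 x 62 mm; origin under its centre
- clip_carton: bystander: cardboard carton 90 x 65 x 50 mm; origin under its centre
Mind the look-alikes: they are no part of the job. Leave any pink look-alike of the clip_pot alone.

How it is judged (in metres and radians):
On the way, in this order (a step that is already met when the one before it is completed fails the run):
1. the pot stands upright and still with its foot inside the ring, untouched (horizontal distance between clip_pot and pan below 0.008 m and angle between clip_pot's own z axis and vertical below 0.05 rad and z of clip_pot in the frame of pan between -0.003 and 0.003 m and linear speed of clip_pot below 0.01 m/s and contact force between each of the arm, the fingers and clip_pot below 0.05 N), for 0.3 s.
2. the weigh key is pushed fully down (over 4.5 of 6 mm) with the pot still centred (value of joint weigh_key above 0.0045 m and horizontal distance between clip_pot and pan below 0.008 m and angle between clip_pot's own z axis and vertical below 0.05 rad and z of clip_pot in the frame of pan between -0.003 and 0.003 m and linear speed of clip_pot below 0.01 m/s), for 0.05 s.
At the end, for the whole second after the job is handed in: The pot stands upright (within 3 degrees) and at rest on the pan, its centre within 8 mm of the pan's centre (whole foot inside the ring); the weigh key has been pushed and is up again; the bystanders are within 20 mm of where they were (horizontal distance between clip_pot and pan below 0.008 m and angle between clip_pot's own z axis and vertical below 0.05 rad and z of clip_pot in the frame of pan between -0.003 and 0.003 m and linear speed of clip_pot below 0.01 m/s and value of joint weigh_key below 0.0015 m and distance of each of spare_pot, clip_stack, marker, hole_punch, stapler, clip_carton from where it was at the start of the episode below 0.02 m); the robot touches nothing.
It fails at once if the pot is tapped too hard or pinched (over 12 N) (contact force between any of the fingers, the arm and clip_pot above 12 N).
It fails at once if the pot is tipped by more than 20 degrees (angle between clip_pot's own z axis and vertical above 0.35 rad).
It fails at once if the pot is lifted off the pan or knocked off it (z of clip_pot in the frame of pan above 0.009 m or z of clip_pot in the frame of pan below -0.01 m).
It fails at once if the weigh key is pushed while the pot is off-centre (value of joint weigh_key above 0.003 m and horizontal distance between clip_pot and pan above 0.008 m).
It fails at once if a bystander is disturbed (distance of any of spare_pot, clip_stack, marker, hole_punch, stapler, clip_carton from where it was at the start of the episode above 0.02 m).
It also fails if it takes over 45 s, if anything falls off the work surface, if the arm or the gripper's body presses on something with over 40 N, if the wrist force passes 120 N, or if a joint passes its speed limit or range.

### The arm

A 6-joint arm with a two-finger parallel gripper is mounted at the origin on the work surface. World frame = base frame: x ahead of the robot, y to its left, z up, the work surface at z = 0. Lengths are in m, angles in degrees, forces in N, time in s.
With the tool pointing down it reaches from about 0.35 to 0.875 m from the base axis. Payload 4.2 kg.
Tool frame: the origin (TCP) lies between the finger pads; the fingertips stand 14 mm ahead of it and the grasp point (between the pads) lies 5 mm behind it; x points along the fingers, y is the direction in which the jaws open and shut, and the axes are right-handed (so a half turn about x gives the same grasp; the last joint's range is limited). The gripper opens to 87 mm and grips with 3 to 60 N. Pads are 19 mm wide; open, the fingers measure 117 mm over their backs; the gripper's body (75 mm by 190 mm) begins 51 mm behind the grasp point.
Start: joints at [79.618, 22.042, 0.453, 0, -68.411, -14.817], TCP at [0.266, 0.566, 0.237] pointing down, gripper open.
Joint ranges: [-179.83, 179.83], [-69.29, 118.12], [-61.27, 80.66], [-181.25, 117.63], [-171.15, -9.14], [-177.46, 177.46]. Speed limits (degrees/s): [159.86, 159.86, 180, 180, 180, 180].

### API

Orientations are given as a 3x3 rotation matrix whose columns are the frame's x, y, z axes.
In Python, from station import r, imaging, job gives the robot as it stands. The module is installed in compiled form; this text tells all that it offers.
- The arm moves only by the tool apply_moves, never from a script. Its arguments are lists of equal length, an entry for each row: "xyz": the shift along the tool's x, y, z in m, a list of three; "twist": the turn about the tool's x in degrees; "claw": the opening, from 0 (shut) to 1 (fully open). A call has 1 to 12 rows; each row shifts and turns the pose as measured when the row begins, along the tool's axes as they then stand; what a row does not reach is not made up. A row lasts 1/10 s, in which the tool goes at most 50 mm and 8.59 degrees, less where a joint would pass 70% of its speed; a pose out of reach is approached as far as the arm can. A call is refused whole if a number of a shift passes 0.05 or a number of a turn 8.59, either way. A call with a gripper value outside its range is refused whole. The fingers move at their own pace and stop on an object; the grip force is fixed at half the most. Time passes only in rows, so rows that do not move let the fingers close. It gives the time, the measured TCP pose, the force and the opening at its end, in the units of the state.
- r.sense(): the state, without advancing time (a new reading comes with each control period).
- imaging.capture(name): name is "side" or "top" or "wrist"; returns a dict with "pixels" (420x560x3 uint8, red, green, blue), "mtx" (3x3 intrinsics, pixels), "distortion" ([k1, k2, p1, p2, k3] as OpenCV has them; the pictures are not rectified), "view" (4x4, takes a point from world to camera coordinates). Camera axes: x right, y down, z forward; pixel columns grow to the right and rows downward; lengths in m; the calibration is good to about 2 mm. A picture is of the moment at which its call begins. There is no depth.
- job.finish_job(): hands the job in, once; it reports no verdict.
Trained networks look in a picture, given as the dict that the camera call returned (one of the last four; its "shot" number tells which), for a name from the list of things; names that differ only in an ending like _2 or _b are one class to them, and where a whole thing is asked for, a point or a joint stands for the part that bears it (a point fixed in the world has none). Each returns a list of dicts, best first, with "p" (0 to 1); they miss things now and then, are a little off and sometimes report something else, mostly with a low value. They report only what shows in the picture. A call takes as long as a camera call. They do not tell look-alikes from the thing itself.
- imaging.regions_of(query, picture): "mask" (420x560 bool, what is visible of it) and "centre" ([column, row] in pixels, amid what is visible of it).
The state is a dict: "time_s": time; "joints": joint angles; "joint_velocities": joint speeds; "effort": joint torques, N m; "tcp_pos": TCP position; "ee_rot": TCP orientation; "wrist_force": force on the tool from outside, world axes, zero at the start; "moment": the same for the moment, N m; "gripper_width": opening from 0.0 (shut) to 1.0 (fully open).
Only numpy, scipy, OpenCV 4.12 (cv2) and the standard library are available. Lean on these libraries where they do the work, as an engineer would, in place of code of your own. Each camera call takes 0.05 s, during which the arm holds its last target.

## Working session

There is one attempt and no reset: what is moved stays moved. The work goes in short steps, Python scripts to look and compute and a tool call to move; the robot and the scene stay as the last step left them, time stands still between calls to the robot, and variables do not carry over. Pictures are saved under pics/ and viewed, and the job is handed in when it is done.

Besides the shell and the picture viewer there is one more tool, called after "Request:" by a JSON object that holds its "api" and its "payload". apply_moves: Moves the arm, as the interface text tells. Its arguments: {"type":"object","properties":{"xyz":{"type":"array","items":{"type":"array","items":{"type":"number"}}},"twist":{"type":"array","items":{"type":"number"}},"claw":{"type":"array","items":{"type":"number"}}},"required":["xyz","twist","claw"]}

```bash
mkdir -p pics; ls; python3 - <<'E'
from station import r, imaging, job
import cv2,pickle
s=r.sense()
for k,v in s.items(): print(k,v)
for n in ["side","top","wrist"]:
    p=imaging.capture(n); cv2.imwrite(f"pics/{n}0.png",p["pixels"][:,:,::-1]); print(n,p["mtx"],p["distortion"],p["view"])
    pickle.dump(p,open(f"{n}0.pkl","wb"))
    for q in ["clip_pot","pan","weigh_key","scale"]:
        for d in imaging.regions_of(q,p)[:4]: print(q,d["p"],d["centre"],d["mask"].sum())
E
```

```text
pics
time_s 0.0
joints [ 7.96181581e+01  2.20911936e+01  3.78411469e-01 -2.71049364e-02
 -6.84107178e+01 -1.48163106e+01]
joint_velocities [ 0.0771713  -0.00784606  0.05685257  0.04717144  0.00191992 -0.0151129 ]
effort [ 5.05344560e-04 -3.90665138e+01  1.87392211e+01  4.21948045e+00
  1.09145712e-02 -1.86951420e-04]
tcp_pos [0.26584196 0.56500684 0.23545055]
ee_rot [[-8.21107104e-04 -4.25907138e-01 -9.04766509e-01]
 [-2.04088255e-03 -9.04764216e-01  4.25907911e-01]
 [-9.99997580e-01  2.19623819e-03 -1.26318120e-04]]
wrist_force [-1.19669441  0.38317946  0.62853567]
moment [-0.02350189 -0.05166876  0.0204483 ]
gripper_width 1.0017492265576264
side [[403.24597188   0.         290.04059922]
 [  0.         403.24597188 207.60588993]
 [  0.           0.           1.        ]] [0.02352199 0.         0.         0.         0.        ] [[ 9.99688094e-01 -2.49613202e-02  8.04044695e-04 -5.59611472e-01]
 [-1.82857837e-02 -7.53505350e-01 -6.57187429e-01  1.28191766e-02]
 [ 1.70101179e-02  6.56967746e-01 -7.53726765e-01  9.98786628e-01]
 [ 0.00000000e+00  0.00000000e+00  0.00000000e+00  1.000000
[... 579 characters left out ...]
          0.          0.          1.        ]]
clip_pot 0.73 [137.8, 190.1] 377
clip_pot 0.69 [308.4, 203.2] 343
clip_pot 0.68 [209.4, 154.6] 351
clip_pot 0.6 [222.6, 216.0] 424
pan 0.95 [240.8, 215.0] 1471
scale 0.9 [231.4, 244.3] 3858
wrist [[293.61859855   0.         280.62955285]
 [  0.         293.61859855 202.23539259]
 [  0.           0.           1.        ]] [-0.03634916  0.          0.          0.          0.        ] [[-4.26035726e-01 -9.04706074e-01 -6.92486796e-04  6.26473217e-01]
 [-8.73268628e-01  4.11031231e-01  2.61639506e-01 -3.33302262e-02]
 [-2.36422216e-01  1.12072504e-01 -9.65165421e-01  3.89640681e-01]
 [ 0.00000000e+00  0.00000000e+00  0.00000000e+00  1.00000000e+00]]
```

View pics/side0.png

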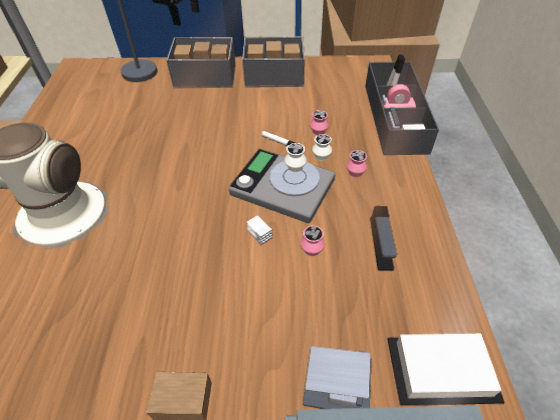

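View pics/top0.png

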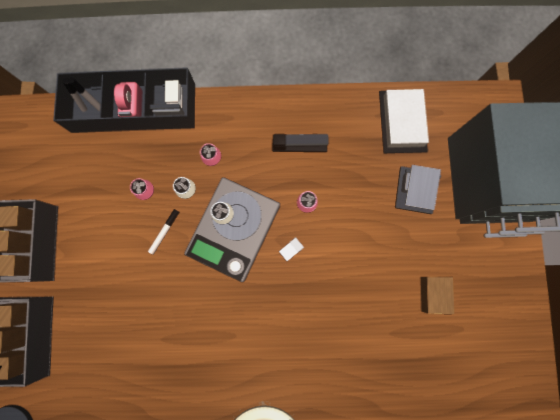

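```bash
python3 - <<'E'
import cv2,numpy as np
a=cv2.imread("pics/top0.png")[140:300,120:320]; a=cv2.resize(a,None,fx=3.5,fy=3.5,interpolation=3); cv2.imwrite("pics/tcrop.png",a)
a=cv2.imread("pics/side0.png")[130:270,200:400]; a=cv2.resize(a,None,fx=3.5,fy=3.5,interpolation=3); cv2.imwrite("pics/scrop.png",a)
E
```

```text
(no output)
```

View pics/tcrop.png

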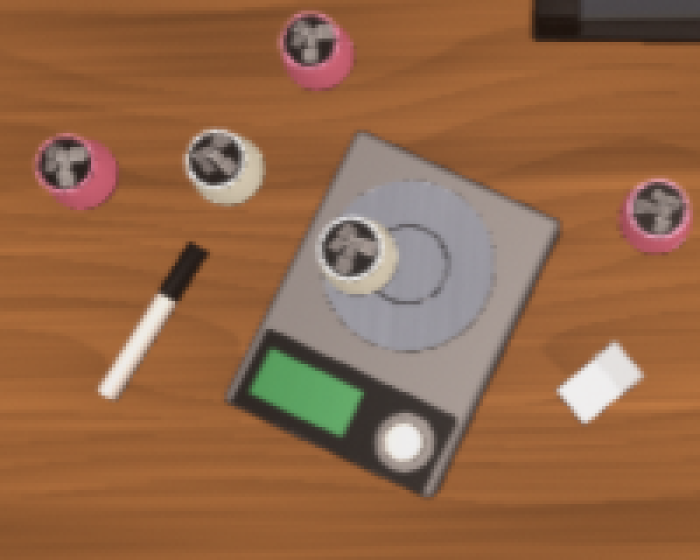

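View pics/scrop.png

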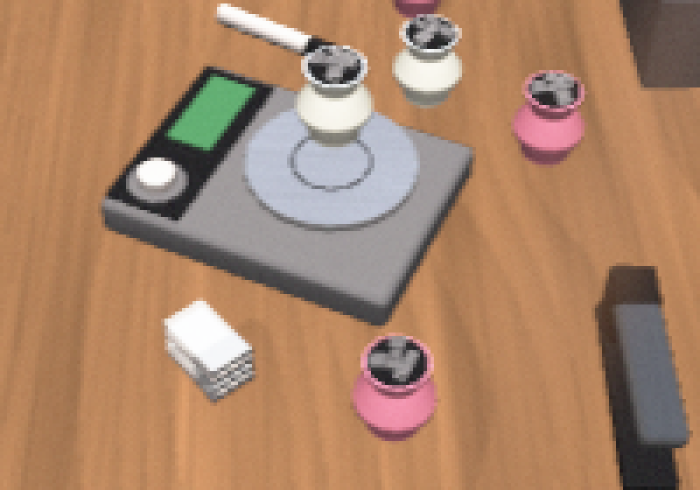

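```bash
cat > h.py <<'E'
import numpy as np,cv2
from scipy.optimize import minimize
def proj(p,X):
    X=np.atleast_2d(X).astype(float); V=p["view"]
    rv,_=cv2.Rodrigues(V[:3,:3]); o,_=cv2.projectPoints(X,rv,V[:3,3].copy(),p["mtx"],np.array(p["distortion"])); return o[:,0]
def back(p,uv,z):
    n=cv2.undistortPoints(np.array(uv,float).reshape(-1,1,2),p["mtx"],np.array(p["distortion"]))[:,0]
    V=p["view"];R=V[:3,:3];c=-R.T@V[:3,3]
    d=np.c_[n,np.ones(len(n))]@R
    return c+d*((z-c[2])/d[:,2])[:,None]
T=np.linspace(0,2*np.pi,48,endpoint=False)
def circ(x,y,z,r): return np.c_[x+r*np.cos(T),y+r*np.sin(T),np.full(48,z)]
PR=[(0,19),(5,19),(21,27),(27,27),(42,17),(47,17),(58,22),(60,22)]
S=8
def fillhull(im,pts,v):
    h=cv2.convexHull(((pts+.5)*S-.5).astype(np.float32)); cv2.fillConvexPoly(im,np.round(h).astype(np.int32),v)
def potmask(p,x,y,z0,box,clips=False):
    x0,y0,w,h=box; im=np.zeros((h*S,w*S),np.uint8)
    prev=None
    for zz,rr in PR:
        c=proj(p,circ(x,y,z0+zz/1e3,rr/1e3))-[x0,y0]
        if prev is not None: fillhull(im,np.r_[prev,c],255)
        prev=c
    if clips: fillhull(im,np.r_[prev,proj(p,circ(x,y,z0+.066,.014))-[x0,y0]],255)
    return cv2.resize(im,(w,h),interpolation=cv2.INTER_AREA)/255.
def diskmask(p,x,y,z,r,box):
    x0,y0,w,h=box; im=np.zeros((h*S,w*S),np.uint8)
    fillhull(im,proj(p,circ(x,y,z,r))-[x0,y0],255)
    return cv2.resize(im,(w,h),interpolation=cv2.INTER_AREA)/255.
def fit(f,x0,st=0.006):
    return minimize(f,x0,method="Nelder-Mead",options=dict(initial_simplex=[x0,[x0[0]+st,x0[1]],[x0[0],x0[1]+st]],xatol=1e-4,fatol=1e-3))
E
python3 - <<'E'
import pickle,cv2,numpy as np
from h import *
a=cv2.imread("pics/top0.png")
for n,pts in dict(top=dict(pan=(236,215),key=(235.3,266),pot=(222.6,216)),side=dict(pan=(294.5,176),key=(244.4,180),pot=(296,160))).items():
    p=pickle.load(open(n+"0.pkl","rb")); px=p["pixels"].astype(int)
    print("pan",back(p,[pts["pan"]],.06),"key",back(p,[pts["key"]],.047))
    for k,u in pts.items(): print(k,px[int(u[1]),int(u[0])])
    hsv=cv2.cvtColor(p["pixels"],cv2.COLOR_RGB2HSV)
    u=pts["pan"]
    for dx in range(-30,31,3): print(hsv[int(u[1]),int(u[0])+dx],end=" ")
    print()
E
```

```text
pan [[0.57110723 0.0563925  0.06      ]] key [[0.44497723 0.060979   0.047     ]]
pan [154 151 159]
key [238 237 237]
pot [52 46 43]
[  8  30 152] [  9  29 152] [ 14  15 188] [ 9 32 80] [  9  30 145] [ 9 39 66] [11 38 53] [ 19  10 199] [ 19  42 207] [ 14  20 165] [131  13 159] [128  13 159] [129  11 159] [129  11 157] [135  12 130] [131  13 156] [124  11 159] [131  13 160] [156   8 150] [  9  29 165] [  9  29 166] 
pan [[0.57215643 0.05472248 0.06      ]] key [[0.44706057 0.05673675 0.047     ]]
pan [190 196 210]
key [253 253 252]
pot [250 248 241]
[174   8 160] [174   8 159] [113  17 191] [113  22 208] [116  24 211] [113  24 210] [111  23 175] [111  23 208] [114  23 208] [113  25 208] [111  24 210] [114  23 210] [116  24 210] [113  24 210] [112  24 162] [113  26 210] [111  24 209] [113  24 212] [112  23 213] [168   8 162] [170  10 161]
```

```bash
cat >> h.py <<'E'
from station import imaging
def measure(n,tag,z0=.06,guess=(.572,.0555),pg=None,debug=True):
    p=imaging.capture(n); cv2.imwrite(f"pics/{n}{tag}.png",p["pixels"][:,:,::-1])
    L=imaging.regions_of("clip_pot",p); P=imaging.regions_of("pan",p)
    if pg is None: pg=guess
    e=proj(p,[[pg[0],pg[1],.09]])[0]
    L=[d for d in L if d["p"]>.3 and np.hypot(*(np.array(d["centre"])-e))<30]
    c=proj(p,[[guess[0],guess[1],.06]])[0].astype(int)
    box=(c[0]-60,c[1]-60,120,120); x0,y0,w,h=box
    sl=(slice(y0,y0+h),slice(x0,x0+w))
    hsv=cv2.cvtColor(p["pixels"],cv2.COLOR_RGB2HSV)[sl].astype(int)
    pan=((hsv[...,0]>100)&(hsv[...,0]<150)&(hsv[...,1]>=8)&(hsv[...,2]>110)).astype(np.uint8)
    out={}
    dm0=diskmask(p,*guess,.06,.066,box)>0
    pan=pan*dm0
    if L:
        L.sort(key=lambda d:np.hypot(*(np.array(d["centre"])-e)))
        m=L[0]["mask"][sl]
        f=lambda q:((potmask(p,q[0],q[1],z0,box,True)-m)**2).sum()
        g=back(p,[L[0]["centre"]],.09)[0,:2]
        res=fit(f,g); out["pot"]=res.x; out["potcost"]=res.fun; out["n"]=m.sum(); out["p"]=L[0]["p"]
        pm=cv2.dilate((potmask(p,*res.x,z0,box,True)>0).astype(np.uint8),np.ones((3,3)))>0
        pan=cv2.morphologyEx(pan,cv2.MORPH_CLOSE,np.ones((3,3)))
        w_=(~pm)
        f2=lambda q:(w_*(diskmask(p,q[0],q[1],.06,.062,box)-pan)**2).sum()
        r2=fit(f2,np.array(guess)); out["pan"]=r2.x; out["pancost"]=r2.fun
        if debug:
            v=p["pixels"][sl][:,:,::-1].copy(); v=cv2.resize(v,None,fx=4,fy=4,interpolation=cv2.INTER_NEAREST)
            for mm,col in ((potmask(p,*res.x,z0,box,True)>.5,(0,0,255)),(m,(0,255,0)),(diskmask(p,*r2.x,.06,.062,box)>.5,(255,0,0)),(diskmask(p,*r2.x,.06,.0275,box)>.5,(255,0,255))):
                cs,_=cv2.findContours(cv2.resize(mm.astype(np.uint8),None,fx=4,fy=4,interpolation=cv2.INTER_NEAREST),0,1); cv2.drawContours(v,cs,-1,col,1)
            cv2.imwrite(f"pics/dbg_{n}{tag}.png",v)
    return p,out
E
python3 - <<'E'
from h import *
for n in ("top","side"):
    p,o=measure(n,"1"); print(n,o)
    c=proj(p,[[*o["pan"],.06]])[0]; print(c, "d",o["pot"]-o["pan"])
a=cv2.imread("pics/dbg_top1.png");b=cv2.imread("pics/dbg_side1.png");cv2.imwrite("pics/d1.png",cv2.resize(np.hstack([a,b]),(800,400)))
E
```

```text
top {'pot': array([0.5724861 , 0.08664391]), 'potcost': np.float64(34.13647058823529), 'n': np.int64(366), 'p': 0.65, 'pan': array([0.57065099, 0.05818113]), 'pancost': np.float64(70.32255286428297)}
[235.28710236 215.19982367] d [0.0018351  0.02846277]
side {'pot': array([0.57577592, 0.08732281]), 'potcost': np.float64(19.188266051518646), 'n': np.int64(510), 'p': 0.55, 'pan': array([0.57124559, 0.05581807]), 'pancost': np.float64(20.119000384467512)}
[294.11858711 175.69594686] d [0.00453033 0.03150474]
```

View pics/d1.png

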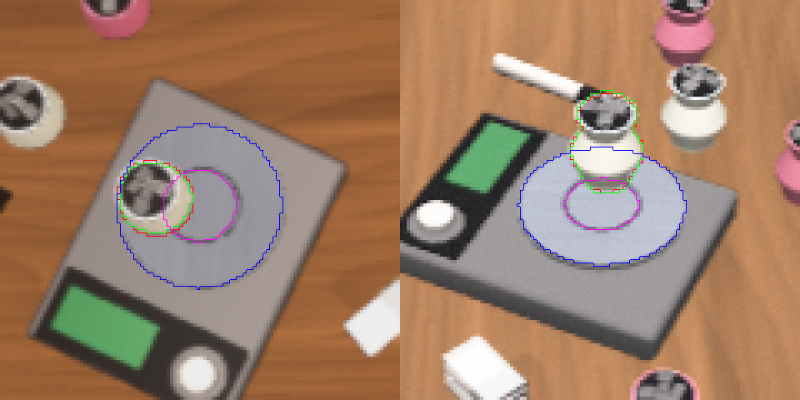

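Request:
{"api": "apply_moves", "payload": {"xyz": [[0, 0.022, -0.041], [0, 0.022, -0.041], [0, 0.022, -0.041], [0, 0.022, -0.041], [0, 0.022, -0.041], [0, 0.022, -0.041], [0, 0.022, -0.041], [0, 0.022, -0.041], [0, 0.022, -0.041], [0, 0.022, -0.041]], "twist": [0, 0, 0, 0, 0, 0, 0, 0, 0, 0], "claw": [0, 0, 0, 0, 0, 0, 0, 0, 0, 0]}}

```text
time_s: 2.05
tcp_pos: [0.5518, 0.185, 0.2373]
ee_rot: [[0.004, -0.414, -0.91], [0.004, -0.91, 0.414], [-1.0, -0.005, -0.002]]
wrist_force: [1.3, 0.1, 0.8]
gripper_width: 0.174
```

Request:
{"api": "apply_moves", "payload": {"xyz": [[0, 0, 0], [0, 0, 0], [0, 0, 0]], "twist": [-6.5, -6.5, -6.5], "claw": [0, 0, 0]}}

```text
time_s: 2.35
tcp_pos: [0.5555, 0.1781, 0.2369]
ee_rot: [[0.004, -0.085, -0.996], [0.003, -0.996, 0.085], [-1.0, -0.003, -0.004]]
wrist_force: [-0.5, -0.2, -0.2]
gripper_width: 0.01
```

```bash
python3 - <<'E'
from h import *
from station import r
s=r.sense(); print(s["tcp_pos"],s["ee_rot"],s["wrist_force"],s["gripper_width"],s["time_s"])
print(s["ee_rot"].T@(np.array([.580,.142,.15])-s["tcp_pos"]))
p=imaging.capture("wrist"); cv2.imwrite("pics/w2.png",p["pixels"][:,:,::-1])
E
```

```text
[0.55546241 0.17813672 0.23687472] [[ 0.00421644 -0.08515545 -0.99635876]
 [ 0.00259351 -0.99636333  0.08516681]
 [-0.99998775 -0.00294316 -0.00398026]] [-0.49716769 -0.15554642 -0.20899539] 0.009557542045154872 2.35
[ 0.0868834   0.03417148 -0.02718011]
```

View pics/w2.png

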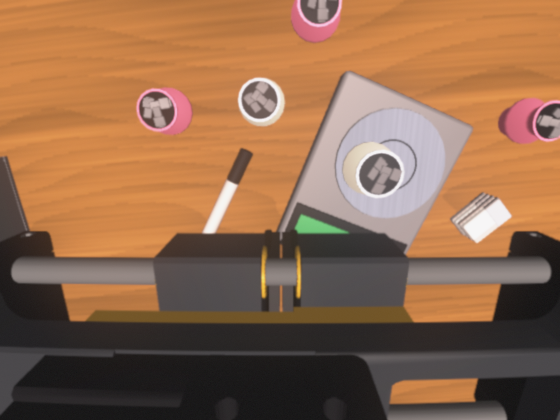

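Request:
{"api": "apply_moves", "payload": {"xyz": [[0.03, 0.012, -0.009], [0.03, 0.012, -0.009], [0.025, 0.01, -0.009], [0, 0, 0]], "twist": [0, 0, 0, 0], "claw": [0, 0, 0, 0]}}

```text
time_s: 2.8
tcp_pos: [0.5817, 0.1427, 0.1515]
ee_rot: [[0.009, -0.088, -0.996], [0.006, -0.996, 0.088], [-1.0, -0.006, -0.009]]
wrist_force: [-0.4, -0.3, -0.3]
gripper_width: 0.007
```

```bash
python3 - <<'E'
from h import *
from station import r
s=r.sense(); print(s["tcp_pos"],s["wrist_force"],s["gripper_width"],s["time_s"])
print(s["ee_rot"].T@(np.array([.580,.141,.0975])-s["tcp_pos"]))
p=imaging.capture("side"); 
a=p["pixels"][80:260,200:400,::-1].copy(); a=cv2.resize(a,None,fx=3.5,fy=3.5,interpolation=3)
t=s["tcp_pos"]+s["ee_rot"]@np.array([.014,0,0])
for q in (t,s["tcp_pos"]):
    u=(proj(p,[q])[0]-[200,80])*3.5; cv2.circle(a,(int(u[0]),int(u[1])),3,(0,0,255),-1)
cv2.imwrite("pics/s3.png",a)
E
```

```text
[0.58173418 0.14268136 0.15153743] [-0.4152178  -0.28269035 -0.25456767] 0.006669626778373974 2.8
[0.05400929 0.00216832 0.00204276]
```

View pics/s3.png

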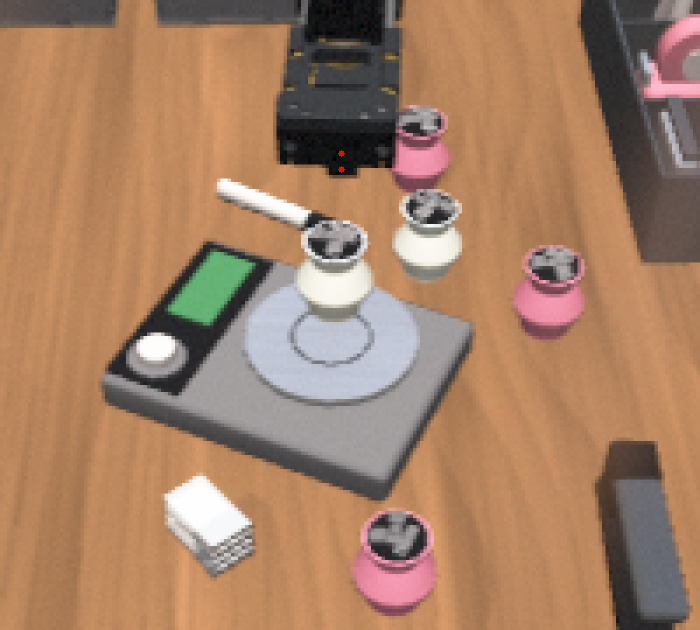

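Request:
{"api": "apply_moves", "payload": {"xyz": [[0.025, 0, 0.002], [0.02, 0, 0], [0.007, 0, 0], [0, 0, 0]], "twist": [0, 0, 0, 0], "claw": [0, 0, 0, 0]}}

```text
time_s: 3.25
tcp_pos: [0.5851, 0.1477, 0.1073]
ee_rot: [[0.025, -0.086, -0.996], [0.011, -0.996, 0.087], [-1.0, -0.013, -0.024]]
wrist_force: [0.5, 0.5, 0.8]
gripper_width: 0.007
```

```bash
cat > look.py <<'E'
from h import *
from station import r
import sys
s=r.sense(); print(s["tcp_pos"],s["wrist_force"],s["gripper_width"],s["time_s"]); R=s["ee_rot"]; print(R.round(3).tolist())
p=imaging.capture("side"); cv2.imwrite("pics/side_%s.png"%sys.argv[1],p["pixels"][:,:,::-1])
a=p["pixels"][80:260,200:400,::-1].copy(); a=cv2.resize(a,None,fx=3.5,fy=3.5,interpolation=3)
t=s["tcp_pos"]+R@np.array([.014,0,0])
u=(proj(p,[t])[0]-[200,80])*3.5; cv2.circle(a,(int(u[0]),int(u[1])),3,(0,0,255),-1)
cv2.imwrite("pics/s_%s.png"%sys.argv[1],a)
E
python3 look.py 4
```

```text
[0.58510759 0.1477368  0.10725613] [0.51696314 0.53638458 0.82060568] 0.007004947841822928 3.25
[[0.025, -0.086, -0.996], [0.011, -0.996, 0.087], [-1.0, -0.013, -0.024]]
```

View pics/s_4.png

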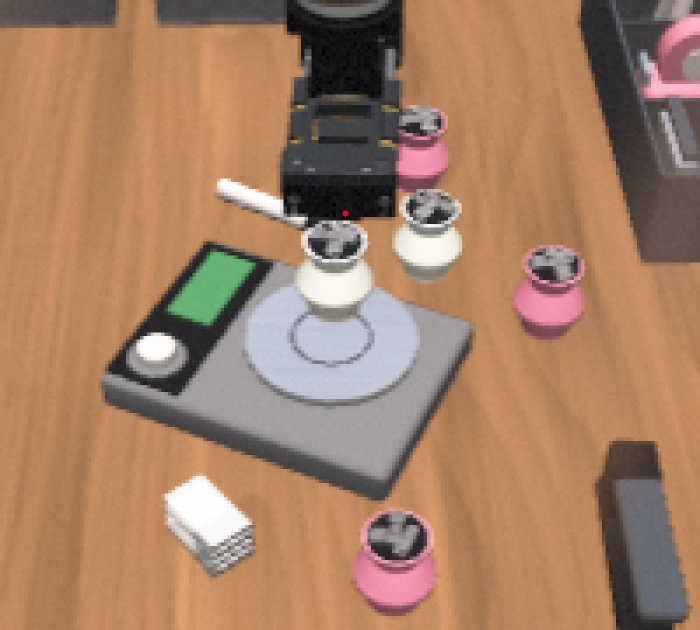

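Request:
{"api": "apply_moves", "payload": {"xyz": [[0.004, 0.002, 0.002], [0.004, 0.002, 0.002], [0.003, 0.002, 0.001], [0, 0, 0]], "twist": [0, 0, 0, 0], "claw": [0, 0, 0, 0]}}

```text
time_s: 3.7
tcp_pos: [0.5816, 0.1434, 0.1]
ee_rot: [[0.032, -0.085, -0.996], [0.015, -0.996, 0.086], [-0.999, -0.017, -0.031]]
wrist_force: [0.1, -0.3, -0.4]
gripper_width: 0.008
```

Request:
{"api": "apply_moves", "payload": {"xyz": [[0.003, 0.003, 0.001], [0.002, 0.003, 0], [0, 0.002, 0], [0, 0.002, 0]], "twist": [0, 0, 0, 0], "claw": [0, 0, 0, 0]}}

```text
time_s: 4.1
tcp_pos: [0.5801, 0.1328, 0.0947]
ee_rot: [[0.033, -0.085, -0.996], [0.015, -0.996, 0.086], [-0.999, -0.018, -0.032]]
wrist_force: [0.8, -0.8, -0.2]
gripper_width: 0.007
```

```bash
python3 look.py 5
```

```text
[0.58006957 0.13281073 0.09470283] [ 0.80348689 -0.79018739 -0.1720782 ] 0.006520752498513439 4.1
[[0.033, -0.085, -0.996], [0.015, -0.996, 0.086], [-0.999, -0.018, -0.032]]
```

View pics/s_5.png

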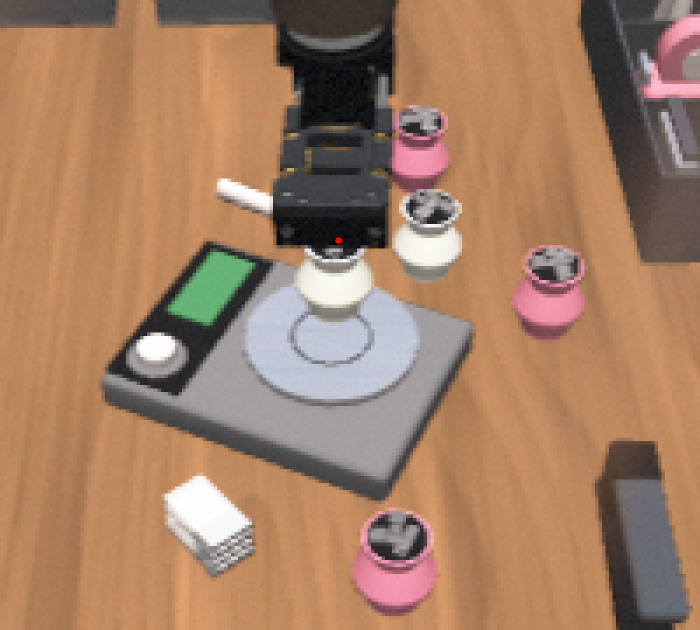

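Request:
{"api": "apply_moves", "payload": {"xyz": [[-0.001, 0.002, 0], [-0.001, 0.002, 0], [0, 0.002, 0], [0, 0.002, 0], [0, 0.002, 0], [0, 0.002, 0]], "twist": [0, 0, 0, 0, 0, 0], "claw": [0, 0, 0, 0, 0, 0]}}

```text
time_s: 4.75
tcp_pos: [0.5793, 0.1199, 0.097]
ee_rot: [[0.034, -0.086, -0.996], [0.015, -0.996, 0.086], [-0.999, -0.018, -0.033]]
wrist_force: [-0.2, 1.5, 0.3]
gripper_width: 0.004
```

```bash
python3 look.py 6
```

```text
[0.57929713 0.11994427 0.09702656] [-0.22547514  1.4868896   0.26911527] 0.003728672445908908 4.75
[[0.034, -0.086, -0.996], [0.015, -0.996, 0.086], [-0.999, -0.018, -0.033]]
```

View pics/s_6.png

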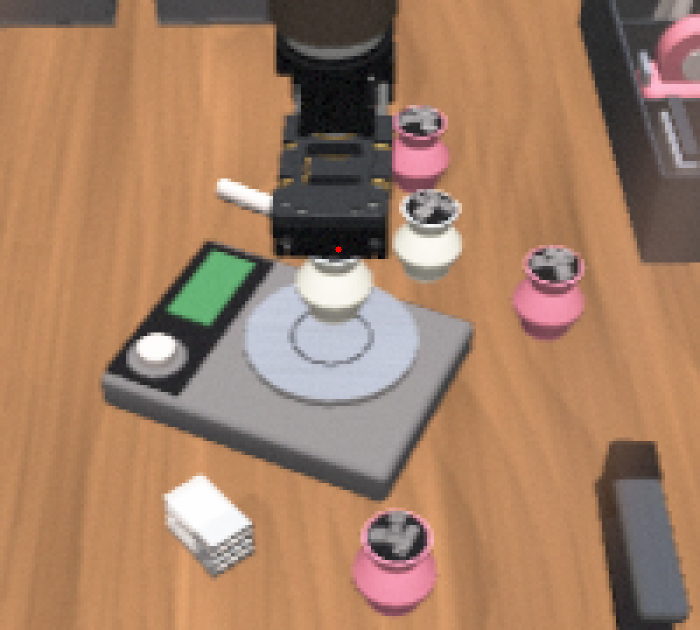

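Request:
{"api": "apply_moves", "payload": {"xyz": [[0, 0.002, 0], [0, 0.002, 0], [0, 0.002, 0], [0, 0.002, 0], [0, 0.002, 0], [0, 0.002, 0], [0, 0.002, 0]], "twist": [0, 0, 0, 0, 0, 0, 0], "claw": [0, 0, 0, 0, 0, 0, 0]}}

```text
time_s: 5.5
tcp_pos: [0.5784, 0.1053, 0.097]
ee_rot: [[0.035, -0.085, -0.996], [0.016, -0.996, 0.086], [-0.999, -0.019, -0.034]]
wrist_force: [-0.4, 0.9, 0.1]
gripper_width: 0.004
```

```bash
python3 look.py 7
```

```text
[0.5783774  0.10534338 0.09696424] [-0.41855689  0.89088694  0.10214231] 0.004129439943972852 5.5
[[0.035, -0.085, -0.996], [0.016, -0.996, 0.086], [-0.999, -0.019, -0.034]]
```

View pics/s_7.png

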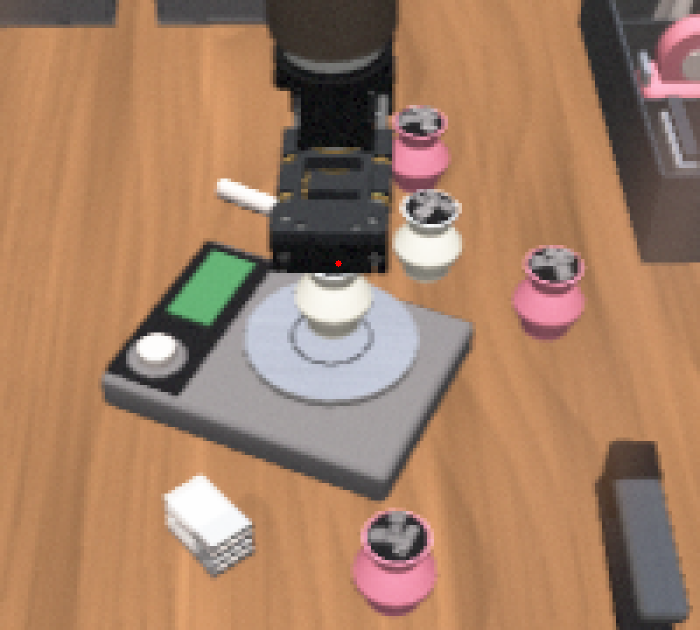

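Request:
{"api": "apply_moves", "payload": {"xyz": [[0, 0.002, 0], [0, 0.002, 0], [0, 0.002, 0], [0, 0.002, 0], [0, 0.002, 0], [0, 0.002, 0]], "twist": [0, 0, 0, 0, 0, 0], "claw": [0, 0, 0, 0, 0, 0]}}

```text
time_s: 6.15
tcp_pos: [0.5775, 0.0924, 0.0969]
ee_rot: [[0.036, -0.085, -0.996], [0.016, -0.996, 0.086], [-0.999, -0.019, -0.034]]
wrist_force: [0.1, 0.3, 1.1]
gripper_width: 0.006
```

```bash
python3 look.py 8
```

```text
[0.5774609  0.09236559 0.09694319] [0.07039065 0.30320502 1.09923413] 0.006186381679253007 6.15
[[0.036, -0.085, -0.996], [0.016, -0.996, 0.086], [-0.999, -0.019, -0.034]]
```

View pics/s_8.png

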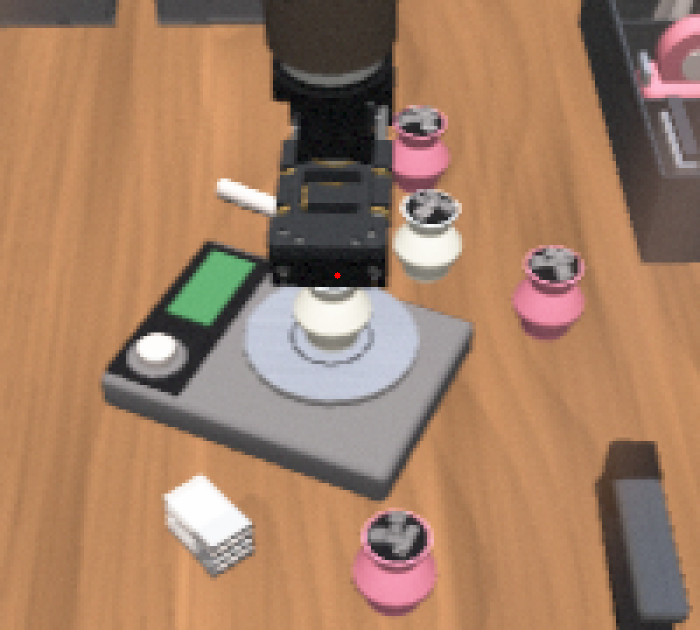

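Request:
{"api": "apply_moves", "payload": {"xyz": [[0, 0.002, 0], [0, 0.0015, 0], [0, -0.006, 0], [0, -0.02, 0], [0, -0.03, 0], [0, -0.04, 0], [-0.03, -0.02, 0], [-0.03, 0, 0], [0, -0.04, 0]], "twist": [0, 0, 0, 0, 0, 0, 0, 0, 0], "claw": [0, 0, 0, 0, 0, 0, 0, 0, 0]}}

```text
time_s: 7.1
tcp_pos: [0.5864, 0.2434, 0.1588]
ee_rot: [[0.026, -0.092, -0.995], [0.009, -0.996, 0.092], [-1.0, -0.011, -0.025]]
wrist_force: [0.9, -0.1, 0.5]
gripper_width: 0.005
```

```bash
python3 - <<'E'
from h import *
for n in ("top","side"):
    p,o=measure(n,"9",pg=(.571,.058)); print(n,o)
    print("d",o["pot"]-o["pan"])
a=cv2.imread("pics/dbg_top9.png");b=cv2.imread("pics/dbg_side9.png");cv2.imwrite("pics/d9.png",cv2.resize(np.hstack([a,b]),(800,400)))
E
```

```text
top {'pot': array([0.57064988, 0.0536533 ]), 'potcost': np.float64(5.866497500961168), 'n': np.int64(411), 'p': 0.67, 'pan': array([0.57091272, 0.05628497]), 'pancost': np.float64(101.38182237600923)}
d [-0.00026284 -0.00263168]
side {'pot': array([0.5723515 , 0.05590612]), 'potcost': np.float64(23.70525182622068), 'n': np.int64(542), 'p': 0.85, 'pan': array([0.57115715, 0.05586556]), 'pancost': np.float64(18.475632449058054)}
d [1.19435598e-03 4.05627424e-05]
```

View pics/d9.png

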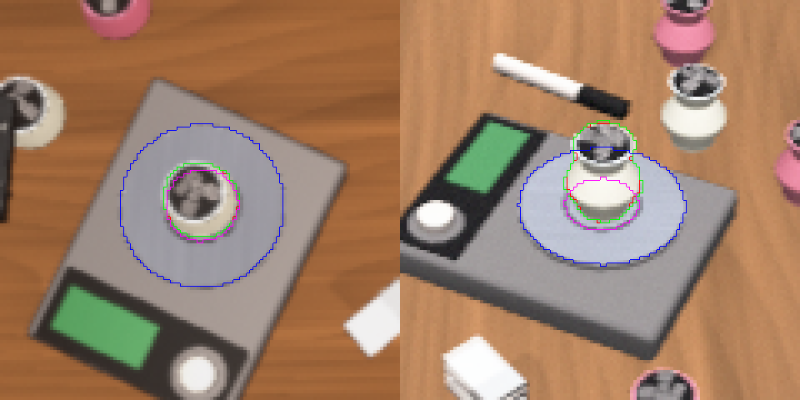

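```bash
python3 - <<'E'
from h import *
from station import r
s=r.sense();R=s["ee_rot"];t=s["tcp_pos"]; print(t)
p=imaging.capture("wrist");V=p["view"];c=-V[:3,:3].T@V[:3,3]; print("cam rel",c-t, R.T@(c-t))
print(R.T@(np.array([.446,.059,.17])-t))
E
```

```text
[0.58451168 0.24339891 0.15363292]
cam rel [ 0.06747261 -0.00555706  0.15002185] [-0.14871598 -0.00163695 -0.07050437]
[-0.02006718  0.19600862  0.12097211]
```

Request:
{"api": "apply_moves", "payload": {"xyz": [[-0.02, 0, 0.02], [-0.005, 0.035, 0.02], [0, 0.038, 0.022], [0, 0.038, 0.02], [0, 0.038, 0.02], [0, 0.038, 0.018], [0, 0, 0]], "twist": [0, 0, 0, 0, 0, 0, 0], "claw": [0, 0, 0, 0, 0, 0, 0]}}

```text
time_s: 8.15
tcp_pos: [0.4394, 0.0559, 0.1728]
ee_rot: [[0.014, -0.097, -0.995], [0.001, -0.995, 0.097], [-1.0, -0.002, -0.014]]
wrist_force: [0.8, 0.1, -0.6]
gripper_width: 0.004
```

```bash
python3 - <<'E'
from h import *
from station import r
s=r.sense();R=s["ee_rot"];t=s["tcp_pos"]; print(t,R.round(3).tolist())
p=imaging.capture("side")
for d in imaging.regions_of("weigh_key",p)[:2]: print(d["p"],d["centre"],back(p,[d["centre"]],.047))
a=p["pixels"][80:260,200:400,::-1].copy(); a=cv2.resize(a,None,fx=3.5,fy=3.5,interpolation=3)
for q in (t+R@[.014,0,0],t+R@[.014+t[2]-.061,0,0],[.446,.059,.047]):
    u=(proj(p,[q])[0]-[200,80]+.5)*3.5; cv2.circle(a,(int(u[0]),int(u[1])),2,(0,0,255),-1)
cv2.imwrite("pics/s_10.png",a)
E
```

```text
[0.43942844 0.05590221 0.17275575] [[0.014, -0.097, -0.995], [0.001, -0.995, 0.097], [-1.0, -0.002, -0.014]]
```

View pics/s_10.png

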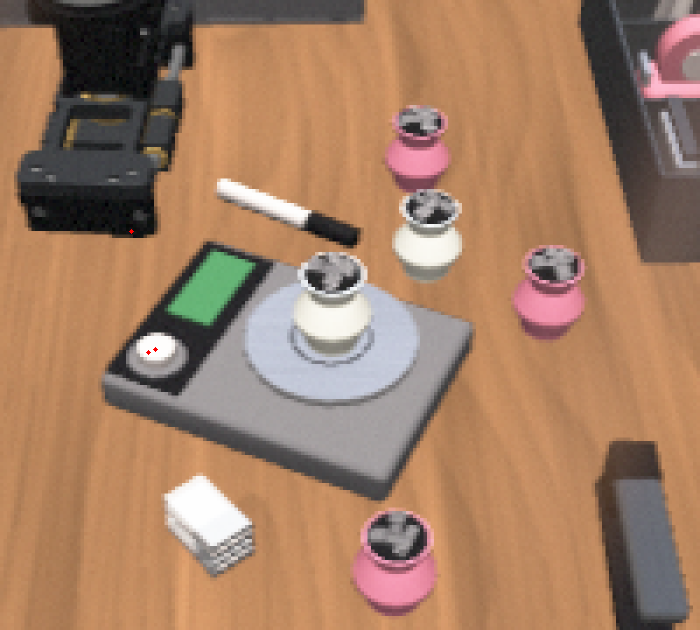

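Request:
{"api": "apply_moves", "payload": {"xyz": [[0.03, 0, 0], [0.03, 0, 0], [0.025, 0, 0], [0.012, 0, 0], [0, 0, 0]], "twist": [0, 0, 0, 0, 0], "claw": [0, 0, 0, 0, 0]}}

```text
time_s: 8.75
tcp_pos: [0.4519, 0.0626, 0.0751]
ee_rot: [[0.027, -0.093, -0.995], [0.005, -0.996, 0.093], [-1.0, -0.007, -0.027]]
wrist_force: [-0.4, 1.2, -0.2]
gripper_width: 0.002
```

```bash
python3 look.py 11
```

```text
[0.45193875 0.06261258 0.07513267] [-0.38344505  1.20809563 -0.21801272] 0.0024779523704391558 8.75
[[0.027, -0.093, -0.995], [0.005, -0.996, 0.093], [-1.0, -0.007, -0.027]]
```

View pics/s_11.png

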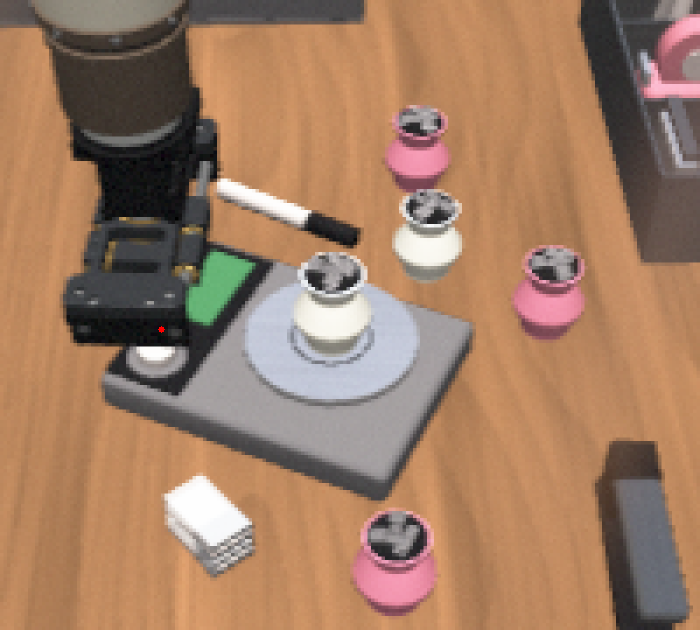

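Request:
{"api": "apply_moves", "payload": {"xyz": [[0.003, 0.003, 0.004], [0.005, 0.002, 0.003], [0, 0, 0]], "twist": [0, 0, 0], "claw": [0, 0, 0]}}

```text
time_s: 9.1
tcp_pos: [0.4468, 0.0596, 0.0687]
ee_rot: [[0.033, -0.091, -0.995], [0.007, -0.996, 0.092], [-0.999, -0.01, -0.032]]
wrist_force: [0.3, 0.7, -0.1]
gripper_width: 0.004
```

Tip is about 8 mm above the key and centred. Press.

Request:
{"api": "apply_moves", "payload": {"xyz": [[0.005, 0, 0], [0.004, 0, 0], [0.004, 0, 0], [0.003, 0, 0], [0.003, 0, 0]], "twist": [0, 0, 0, 0, 0], "claw": [0, 0, 0, 0, 0]}}

```text
time_s: 9.6
tcp_pos: [0.448, 0.06, 0.0546]
ee_rot: [[0.034, -0.088, -0.996], [0.006, -0.996, 0.088], [-0.999, -0.009, -0.033]]
wrist_force: [-16.7, 2.3, 47.3]
gripper_width: 0.008
```

Request:
{"api": "apply_moves", "payload": {"xyz": [[-0.004, 0, 0], [-0.01, 0, 0], [-0.03, 0, 0.01], [-0.04, 0, 0.01], [-0.04, 0, 0.01], [-0.02, -0.03, 0], [0, -0.04, 0], [0, -0.04, 0], [0, -0.04, 0], [0, 0, 0]], "twist": [0, 0, 0, 0, 0, 0, 0, 0, 0, 0], "claw": [0, 0, 0, 0, 0, 0, 0, 0, 0, 0]}}

```text
time_s: 10.6
tcp_pos: [0.4276, 0.2176, 0.207]
ee_rot: [[0.042, -0.091, -0.995], [0.013, -0.996, 0.091], [-0.999, -0.017, -0.041]]
wrist_force: [-0.6, -0.2, 0.3]
gripper_width: 0.003
```

```bash
python3 - <<'E'
from h import *
from station import r
s=r.sense(); print(s["time_s"],s["tcp_pos"],s["wrist_force"],s["joint_velocities"].round(2))
for n in ("top","side"):
    p,o=measure(n,"12",pg=(.571,.056)); print(n,o); print("d",o["pot"]-o["pan"])
    a=p["pixels"][:,:,::-1]; 
cv2.imwrite("pics/s_12.png",cv2.resize(a[80:260,200:400],None,fx=3.5,fy=3.5,interpolation=3))
E
```

```text
10.6 [0.42760044 0.2176127  0.206977  ] [-0.60960184 -0.21704177  0.26208041] [-1.18 -1.67 -2.8  -0.72 -1.36  0.32]
top {'pot': array([0.57275084, 0.05300521]), 'potcost': np.float64(25.01916186082276), 'n': np.int64(369), 'p': 0.76, 'pan': array([0.57083868, 0.05536108]), 'pancost': np.float64(110.09001153402536)}
d [ 0.00191216 -0.00235587]
side {'pot': array([0.57228613, 0.05483515]), 'potcost': np.float64(21.175455594002308), 'n': np.int64(490), 'p': 0.66, 'pan': array([0.57115258, 0.05532823]), 'pancost': np.float64(15.968473663975391)}
d [ 0.00113356 -0.00049308]
```

View pics/s_12.png

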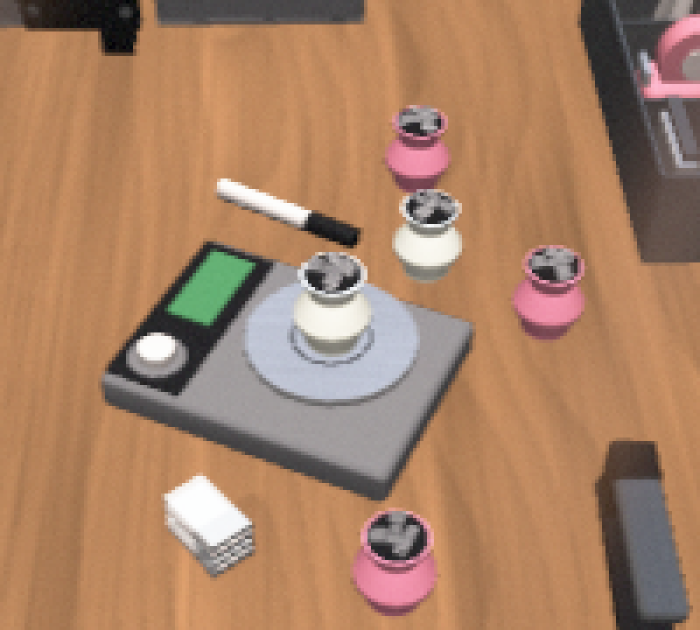

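```bash
python3 - <<'E'
from station import job
print(job.finish_job())
E
```

```text
the job is handed in; nothing more can be done
None
```

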